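# Roll the roller in under the inspection camera

### The job

Pick the orange screwdriver off the inspection rig's board and lay it in the blue tool tray. Then, with a light hand on top of it, roll the rubber roller that lies on the board slowly in under the camera bridge until it rests squarely against the two red buffers - no gripping, lifting or flinging it - and swing the yellow keeper fully shut behind it. Leave everything else on the bench as it stands.

Things in the scene. Friction and masses are not known exactly. Their poses are not given: they have to be found in the camera images.
- rig: Inspection rig, fixed. White board 335 x 350 x 12 mm (rig x -160 to 175); origin on its underside; x runs along the rolling lane towards the bridge and stop, y left, z up. The lane, its middle 190 mm, is flat. Aluminium posts (40 x 20 mm) at x 90, y +-158 carry a beam over the lane, x 70 to 110 mm, underside 200 mm above the table, top 220; a camera behind it, from 180 to 250.
- home (a point): Where the roller's axis centre must come to lie: in the rig's frame x 105, y 0, z 37 mm. The two red buffers (faces at rig x 130, y +-28 mm, 18 mm wide) stand on a low aluminium stop bar, 48 mm high above the table.
- roller: Black rubber-covered roller, orange end faces, diameter 50, length 140 mm, about 0.4 kg, lying across the lane. Origin at its centre; its own y axis is its axis (it turns about it as it rolls, so its x and z axes point anywhere). It does not roll on far by itself: given a push, it coasts a few cm and stops.
- screwdriver: Orange-handled screwdriver, 160 mm long, lying across the lane in the roller's way. Origin at mid-length on its underside; x axis along it towards the blade. Handle: 26 mm thick, from x -80 to 0 mm; blade shaft 6 mm thick, its axis 13 mm above the underside.
- screwdriver_grip (a point): Point on the screwdriver's axis in the handle, 32 mm behind the middle of its length, close to its centre of mass: where to pinch it.
- tray: Blue open tool tray, fixed, 200 (x) x 162 (y) x 24 mm high, walls and floor 4 mm; origin under its centre. A divider along x, as high as the rim, halves it into two troughs 75 mm wide, centred at y +-39.5 mm. A wrench lies in the +y trough; the -y one is empty.
- keeper (a joint): Angle of the keeper: 0 open (arm lies along the lane, pointing to the rig's -x), 1.57 shut against its end stop (arm points to the rig's +y, just behind the roller at its home). Seen from above it closes clockwise. It stays where it is left and takes about 1 N at the knob.
- keeper_pivot (a point): Top of the keeper's upright pivot, beside the lane on the right, at rig x 71.5, y -135, z 48 mm. The yellow arm (14 mm thick, 22 mm tall, from 26 to 48 mm above the table) reaches 110 mm from it.
- keeper_knob (a point): Middle of the keeper's black upright knob, 70 mm from the pivot on the arm; 16 mm thick, top 80 mm and lower end 58 mm above the table. Push it sideways round the pivot.
- spare: Bystander: another such roller standing on end on the board at the left, beside the lane. Diameter 50, height 140 mm; origin under its centre. Easily knocked over.
- jar: Bystander: small screw jar, diameter 44, height 50 mm, on the board at the right, beside the lane; origin under its centre.
- wrench: Bystander: open-ended steel wrench 150 mm long, 8 mm thick, lying in the tray's +y trough; origin under its middle, x along it.
- tape: Bystander: roll of yellow tape lying flat, diameter 90, height 24 mm; origin under its centre.
- cutters: Bystander: side cutters with blue and orange grips, 160 mm long, 14 mm high; origin at the pivot, x towards the jaws.
- mug: Bystander: blue mug, diameter 80, height 90 mm; origin under its centre.
- meter: Bystander: yellow multimeter lying face up, 160 x 80 x 42 mm; origin under its centre, x along it.
There are look-alikes about, which are no part of the job. Leave any brown or green look-alike of the screwdriver alone.

How it is judged:
On the way, in this order (a step that is already met when the one before it is completed fails the run):
1. the screwdriver lies released in the tool tray (x of screwdriver in the frame of tray between -0.075 and 0.075 m and y of screwdriver in the frame of tray between -0.078 and 0.078 m and z of screwdriver in the frame of tray below 0.032 m and z of screwdriver_grip in the frame of tray below 0.045 m and contact force between the fingers and screwdriver below 0.1 N), for 0.2 s.
2. the roller lies square against both red buffers (x of roller in the frame of rig between 0.101 and 0.111 m and y of roller in the frame of rig between -0.04 and 0.04 m and angle between the y axis of roller and the y axis of rig, either way round below 0.05 rad), for 0.2 s.
3. the keeper is swung shut behind the roller (all of step 2 and value of joint keeper above 1.45 rad), for 0.1 s.
At the end, for the whole second after the job is handed in: The screwdriver lies at rest in the tray (its middle inside the rim, not standing up); the roller rests against the buffers (axis within 4 mm of home along the lane, within 40 mm across it, square to 3 degrees); the keeper is within 7 degrees of fully shut; all released (all of step 3 and x of screwdriver in the frame of tray between -0.075 and 0.075 m and y of screwdriver in the frame of tray between -0.078 and 0.078 m and z of screwdriver in the frame of tray below 0.032 m and z of screwdriver_grip in the frame of tray below 0.045 m and linear speed of each of roller, screwdriver below 0.01 m/s); the robot touches nothing.
It fails at once if the roller is lifted by more than 10 mm, or, once the screwdriver is put away, gripped or pushed from low down (fingers bear on it while they reach below its middle) (height (world z) of roller above 0.047 m or (contact force between the fingers and roller above 1 N and height (world z) of the grasp point below 0.055 m and horizontal distance between screwdriver and tray below 0.12 m and value of joint keeper below 0.6 rad)).
It fails at once if the roller is struck or pressed with more than 80 N (contact force between the fingers and roller above 80 N).
It fails at once if the roller is flung: faster than 0.25 m/s (linear speed of roller above 0.25 m/s).
It fails at once if the screwdriver is dropped or thrown into the tray: faster than 0.8 m/s over it (horizontal distance between screwdriver and tray below 0.1 m and linear speed of screwdriver above 0.8 m/s).
It fails at once if a bystander is tipped or pushed more than 20 mm from its place (the wrench, in its trough, 40 mm) (angle between any of spare, mug's own z axis and vertical above 0.3 rad or distance of wrench from where it was at the start of the episode above 0.04 m or distance of any of spare, jar, tape, cutters, mug, meter from where it was at the start of the episode above 0.02 m).
It also fails if it takes over 69 s, if anything falls off the work surface, if the arm or the gripper's body presses on something with over 40 N, if the wrist force passes 120 N, or if a joint passes its speed limit or range.

### The arm

A 6-joint arm with a two-finger parallel gripper is mounted at the origin on the work surface. World frame = base frame: x ahead of the robot, y to its left, z up, the work surface at z = 0. Lengths are in m, angles in rad, forces in N, time in s.
With the tool pointing down it reaches from about 0.425 to 0.925 m from the base axis. Payload 12.5 kg.
Tool frame: the origin (TCP) lies midway between the tips of the shut fingers; the grasp point (between the pads) lies 19 mm behind it; z points along the fingers, y is the line along which they close (so a half turn about z gives the same grasp; the last joint's range is limited). The gripper opens to 85 mm and grips with 20 to 120 N. Pads are 22 mm wide; open, the fingers measure 114 mm over their backs; the gripper's body (76 mm by 85 mm) begins 54 mm behind the grasp point. The pads swing forward as they close: fully open they stand 13 mm farther back than shut.
Start: joints at [-1.255, 0.491, 1.559, -0, 1.092, -0.106], TCP at [0.256, -0.57, 0.231] pointing down, gripper open.
Joint ranges: [-3.1, 3.1], [-0.84, 2.19], [0.05, 2.79], [-1.13, 4.28], [0.06, 2.93], [-2.69, 2.69]. Speed limits (rad/s): [2.22, 2.22, 2.79, 3.14, 3.14, 3.14].

### API

Orientations are given as a rotation vector (axis times angle).
In Python, from bench import status, cams, finish_job gives the robot as it stands. The module is installed in compiled form; this text tells all that it offers.
- The arm moves only by the shell command python3 -m pendant 'ROWS'. ROWS is JSON, a list of rows, each a list of 3 entries, a list of its own where there are three numbers: the shift along the tool's x, y, z each as a share of 120 mm, from -1 to 1, then the turn, a rotation vector about the tool's x, y, z each as a share of 360 degrees, from -1 to 1, then the gripper command: -1 is shut, 1 is fully open, values between are in proportion. A call has 1 to 10 rows; each row shifts and turns the commanded pose from where the row before left it, along the tool's axes as they then stand; what a row does not reach is not made up. A row lasts 1/10 s, in which the tool goes at most 50 mm and 8.59 degrees, less where a joint would pass 70% of its speed; a pose out of reach is approached as far as the arm can. A call with a number of a shift or a turn outside -1 to 1 is refused whole. A call with a gripper value outside its range is refused whole. The fingers move at their own pace and stop on an object; the grip force is fixed at half the most. Time passes only in rows, so rows that do not move let the fingers close. It gives the time, the measured TCP pose, the force, the opening and the grip force at its end, in the units of the state.
- status.get_state(): the state, without advancing time (a new reading comes with each control period).
- cams.read_camera(name): name is "side" or "top"; returns a dict with "img" (384x512x3 uint8, red, green, blue), "fx", "fy", "cx", "cy" (pixels), "position" and "attitude" of the camera in the world. Camera axes: x right, y up, looking along -z (the intrinsics and any distortion apply to the point x, -y, -z); pixel columns grow to the right and rows downward; lengths in m; the calibration is good to about 2 mm. A picture is of the moment at which its call begins. There is no depth.
- finish_job(): hands the job in; it is judged then, once.
The state is a dict: "clock": time; "qpos": joint angles; "qvel": joint speeds; "joint_efforts": joint torques, N m; "tool_pos": TCP position; "orientation": TCP orientation; "contact_force": force on the tool from outside, world axes, zero at the start; "torque": the same for the moment, N m; "finger_gap": finger opening in m; "gripper_force": force on a finger pad.
Only numpy, scipy, OpenCV 4.12 (cv2) and the standard library are available. Lean on these libraries where they do the work, as an engineer would, in place of code of your own. Each camera call takes 0.05 s, during which the arm holds its last target. There are 200 camera calls.

## Working session

There is one attempt and no reset: what is moved stays moved. The work goes in short steps, Python scripts to look and compute and a shell command to move; the robot and the scene stay as the last step left them, time stands still between calls to the robot, and variables do not carry over. Pictures are saved under pics/ and viewed, at most 10 in all, crops included, and the job is handed in when it is done.

```bash
mkdir -p pics; cat > h.py <<'E'
import numpy as np, cv2
from scipy.spatial.transform import Rotation as R
from bench import status, cams
def cam(n):
    c=cams.read_camera(n); return c
def rot(c):
    a=np.array(c["attitude"],float)
    return R.from_rotvec(a).as_matrix() if a.size==3 else (a if a.shape==(3,3) else R.from_quat(a).as_matrix())
def ray(c,u,v):
    d=np.array([(u-c["cx"])/c["fx"],-(v-c["cy"])/c["fy"],-1.])
    return np.array(c["position"]),rot(c)@d
def onz(c,u,v,z):
    p,d=ray(c,u,v); return p+d*(z-p[2])/d[2]
def proj(c,P):
    q=rot(c).T@(np.array(P)-np.array(c["position"])); return c["cx"]-c["fx"]*q[0]/q[2], c["cy"]+c["fy"]*q[1]/q[2]
def save(c,name,box=None,s=1):
    im=c["img"][:,:,::-1]
    if box: im=im[box[1]:box[3],box[0]:box[2]]
    cv2.imwrite("pics/"+name,cv2.resize(im,None,fx=s,fy=s,interpolation=cv2.INTER_CUBIC))
E
python3 - <<'E'
from h import *
for n in("top","side"):
    c=cam(n); save(c,n+"1.png",s=1.5); print({k:c[k] for k in c if k!="img"}); np.save(n+".npy",c["img"])
print(status.get_state())
E
```

```text
{'fx': 375.0884742507836, 'fy': 375.0884742507836, 'cx': 255.61990541679, 'cy': 193.03003711646014, 'position': array([0.24640883, 0.01319587, 1.29298836]), 'attitude': array([ 0.10689996, -0.13569008, -1.5792214 ])}
{'fx': 360.74689711458586, 'fy': 360.74689711458586, 'cx': 259.30259206646633, 'cy': 190.62083925208393, 'position': array([ 0.35777491, -0.87184092,  0.66363606]), 'attitude': array([ 0.9765894 , -0.03636904, -0.05971493])}
{'clock': 0.1, 'qpos': array([-1.25460931e+00,  4.91480934e-01,  1.55936007e+00,  8.19198024e-06,
        1.09171274e+00, -1.05608796e-01]), 'qvel': array([-2.49107474e-04,  4.55743862e-04, -2.75573374e-03, -1.58538437e-03,
        1.33757458e-04, -8.43173731e-05]), 'joint_efforts': array([ 4.59821254e-03, -6.19445372e+01, -2.62024677e+01, -2.43303089e-05,
        2.89289055e-03,  2.28372960e-05]), 'tool_pos': array([ 0.25583325, -0.57003423,  0.23080737]), 'orientation': array([-3.07105137e+00, -6.57448667e-01,  1.47260658e-04]), 'contact_force': array([-0.93987782,  0.08125894,  0.08506508]), 'torque': array([-0.05797302,  0.00627442,  0.02951682]), 'gripper_force': 0.0, 'finger_gap': 0.08537726800017584}
```

View pics/top1.png

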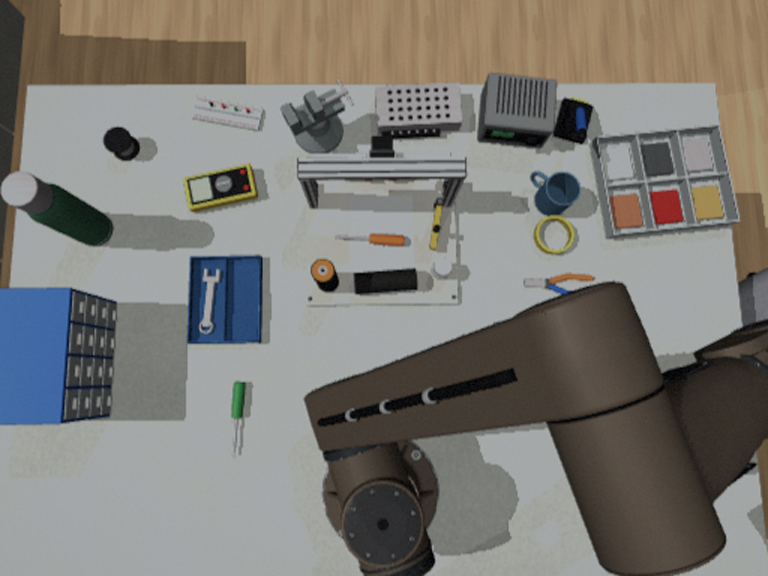

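View pics/side1.png

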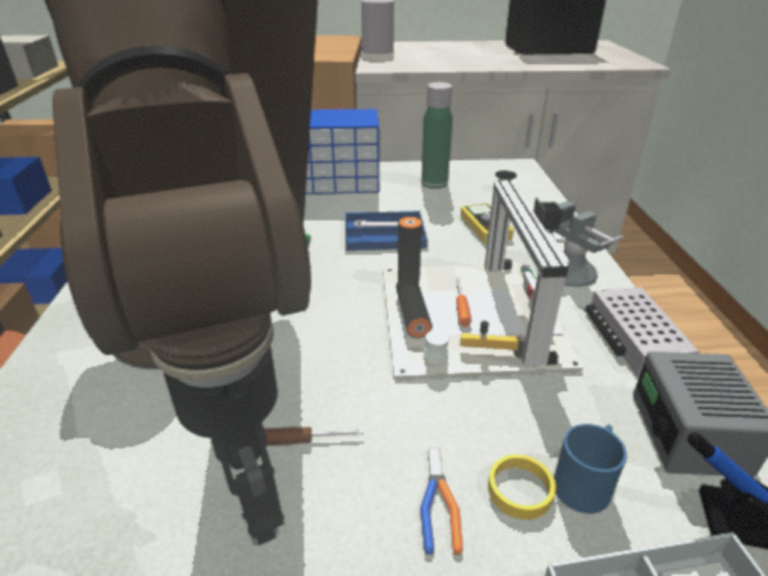

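The top view shows, in full-resolution pixels (displayed ÷1.5): an orange-handled screwdriver on the board at (247,159), roller at (257,187), spare at (215,183), jar at (296,179), keeper knob at about (292,140), and tray at (150,200). The green look-alike is at (158,268) on the bench, and the brown one is in the side view at (200,290). Only the orange one on the board fits. I'll measure and confirm it in a crop.

```bash
python3 - <<'E'
from h import *
c=cam("top"); im=c["img"]; hsv=cv2.cvtColor(im,cv2.COLOR_RGB2HSV)
save(c,"crop1.png",(110,90,330,240),3.5)
print("base",proj(c,[0,0,0]),"tcp",proj(c,[.256,-.57,.23]))
def m(lo,hi,box,name,z):
    k=cv2.inRange(hsv,np.array(lo),np.array(hi)); q=np.zeros_like(k); x0,y0,x1,y1=box; q[y0:y1,x0:x1]=k[y0:y1,x0:x1]
    cs=cv2.findContours(q,0,cv2.CHAIN_APPROX_NONE)[0]
    for cc in sorted(cs,key=cv2.contourArea)[::-1][:2]:
        if cv2.contourArea(cc)<6: continue
        r=cv2.minAreaRect(cc); b=cv2.boxPoints(r)
        print(name,cv2.contourArea(cc),np.round(r[0],1),[np.round(onz(c,*p,z)[:2],3).tolist() for p in b],np.round(onz(c,*r[0],z)[:2],3))
m((5,120,100),(20,255,255),(220,145,280,172),"driver",.025)
m((0,0,0),(180,255,60),(230,172,284,200),"roller",.055)
m((20,120,100),(35,255,255),(275,125,305,170),"keeper",.048)
m((5,120,100),(20,255,255),(200,165,230,200),"spare",.152)
m((100,120,40),(125,255,255),(120,160,180,235),"tray",.024)
# board corners: white
for n,p in dict(bl=(205,203),br=(306,202.5)).items(): print(n,onz(c,*p,.012))
for n,p in dict(beamFL=(199,118.5),beamFR=(310.5,118.5),beamBL=(199,105),beamBR=(310,104)).items(): print(n,onz(c,*p,.22))
E
```

```text
base (np.float64(253.82494413541505), np.float64(326.76502301842766)) tcp (np.float64(454.8490455235873), np.float64(245.2012505056746))
driver 108.5 [257.1 159.5] [[0.552, 0.021], [0.574, 0.02], [0.57, -0.057], [0.548, -0.056]] [ 0.561 -0.018]
roller 514.0 [256.7 187.3] [[0.477, 0.056], [0.486, -0.083], [0.44, -0.085], [0.431, 0.053]] [ 0.458 -0.015]
keeper 35.5 [291.3 143.5] [[0.588, -0.125], [0.636, -0.133], [0.634, -0.146], [0.586, -0.138]] [ 0.611 -0.136]
keeper 30.0 [289.  159.7] [[0.536, -0.116], [0.574, -0.123], [0.571, -0.136], [0.533, -0.129]] [ 0.554 -0.126]
spare 147.5 [214.5 180. ] [[0.488, 0.138], [0.488, 0.098], [0.444, 0.098], [0.444, 0.138]] [0.466 0.118]
tray 2606.5 [149.5 199.5] [[0.525, 0.436], [0.523, 0.269], [0.327, 0.265], [0.329, 0.428]] [0.425 0.35 ]
bl [0.41259796 0.16270343 0.012     ]
br [ 0.41050701 -0.1850808   0.012     ]
beamFL [0.63960909 0.15815863 0.22      ]
beamFR [ 0.63730768 -0.1750079   0.22      ]
beamBL [0.68186401 0.15857727 0.22      ]
beamBR [ 0.68295327 -0.1751302   0.22      ]
```

View pics/crop1.png

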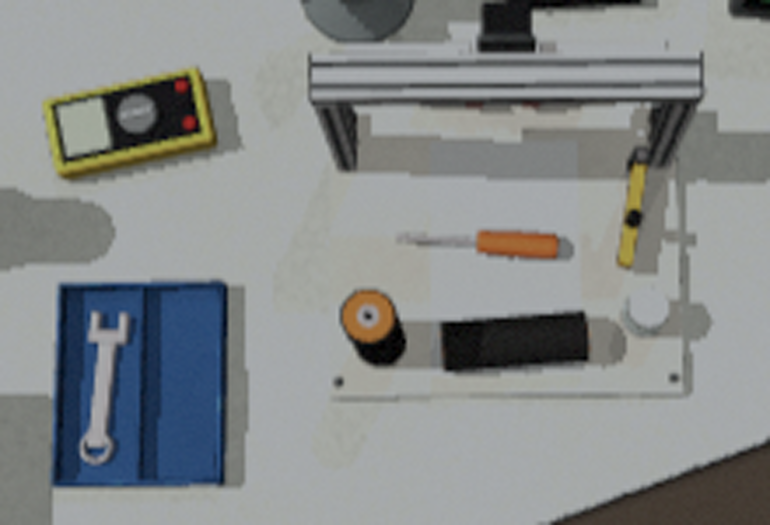

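The crop confirms the orange screwdriver on the board: handle centre at about crop (517,245), blade pointing left (+y), keeper nearly open. The rig origin comes out at about (0.570,-0.010) with yaw about 0. The grip point is at about (0.561,-0.010,0.025). First I turn the tool, then I travel.

```bash
python3 -m pendant '[[[0,0,0],[0,0,-0.0218],1],[[0,0,0],[0,0,-0.0218],1],[[0,0,0],[0,0,-0.0218],1],[[0,0,0],[0,0,-0.0218],1],[[0,0,0],[0,0,-0.0218],1],[[0,0,0],[0,0,-0.0218],1],[[0,0,0],[0,0,-0.0218],1],[[0,0,0],[0,0,-0.0218],1]]'
python3 - <<'E'
from h import *
def togo(P):
    s=status.get_state(); r=R.from_rotvec(s["orientation"]); print("qpos",np.round(s["qpos"],3)); print("axes x,y,z",np.round(r.as_matrix().T,3).tolist()); print("togo tool mm",np.round(r.inv().apply(np.array(P)-s["tool_pos"])*1000,1), "tcp",s["tool_pos"],s["contact_force"],s["finger_gap"])
togo([.561,-.01,.231])
E
sed -n '/^def togo/,/^togo/p' /dev/null
cat >> h.py <<'E'
def togo(P):
    s=status.get_state(); r=R.from_rotvec(s["orientation"]); print("q",np.round(s["qpos"],3).tolist(),"tcp",np.round(s["tool_pos"],4)); print("axes",np.round(r.as_matrix().T,3).tolist()); print("togo mm",np.round(r.inv().apply(np.array(P)-s["tool_pos"])*1000,1),"F",np.round(s["contact_force"],1),"gap",round(s["finger_gap"],4),"t",s["clock"])
E
```

```text
clock: 0.95
tool_pos: [0.2559, -0.5701, 0.231]
orientation: [-2.273, -2.168, -0.0]
contact_force: [-0.4, -0.8, 0.4]
finger_gap: 0.0854
gripper_force: 0.0
qpos [-1.255  0.491  1.559  0.     1.092 -1.207]
axes x,y,z [[0.048, 0.999, 0.0], [0.999, -0.048, -0.0], [-0.0, 0.0, -1.0]]
togo tool mm [5.740e+02 2.781e+02 3.000e-01] tcp [ 0.25586817 -0.57010393  0.23104058] [-0.43615815 -0.82767337  0.42828841] 0.08544930562324005
```

```bash
python3 -m pendant '[[[0.368,0.178,0],[0,0,0],1],[[0.368,0.178,0],[0,0,0],1],[[0.368,0.178,0],[0,0,0],1],[[0.368,0.178,0],[0,0,0],1],[[0.368,0.178,0],[0,0,0],1],[[0.368,0.178,0],[0,0,0],1],[[0.368,0.178,0],[0,0,0],1],[[0.368,0.178,0],[0,0,0],1],[[0.368,0.178,0],[0,0,0],1],[[0.368,0.178,0],[0,0,0],1]]' | head -2
python3 -m pendant '[[[0.368,0.178,0],[0,0,0],1],[[0.368,0.178,0],[0,0,0],1],[[0.368,0.178,0],[0,0,0],1],[[0,0,0.4],[0,0,0],1],[[0,0,0.3],[0,0,0],1],[[0,0,0],[0,0,0],1]]' | head -2
python3 - <<'E'
from h import *
togo([.561,-.01,.018])
c=cam("side"); save(c,"s2.png",(240,120,400,260),4)
E
```

```text
clock: 1.95
tool_pos: [0.4933, -0.1387, 0.2313]
clock: 2.55
tool_pos: [0.5617, -0.011, 0.1433]
q [-0.137, 0.511, 1.804, -0.0, 0.834, -0.085] tcp [ 0.5617 -0.011   0.1433]
axes [[0.052, 0.999, 0.001], [0.999, -0.052, -0.008], [-0.008, 0.001, -1.0]]
togo mm [  0.9   0.3 125.3] F [-1.1  0.2  0.9] gap 0.0853 t 2.55
```

View pics/s2.png

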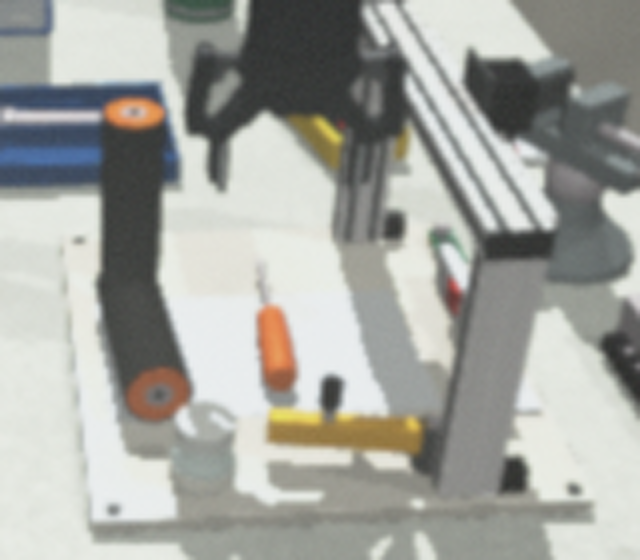

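The gripper hovers over the lane. The screwdriver handle is at about crop (277,345), i.e. (309,206) in the full side image. I'll cross-check its position with this view.

```bash
python3 - <<'E'
from h import *
c=cam("side"); im=c["img"]; hsv=cv2.cvtColor(im,cv2.COLOR_RGB2HSV)
k=cv2.inRange(hsv,(5,140,90),(20,255,255)); q=np.zeros_like(k); q[190:222,300:318]=k[190:222,300:318]
cc=max(cv2.findContours(q,0,cv2.CHAIN_APPROX_NONE)[0],key=cv2.contourArea); r=cv2.minAreaRect(cc); print(r)
b=cv2.boxPoints(r); b=b[np.argsort(b[:,1])]; far=b[:2].mean(0); near=b[2:].mean(0)
print("far",onz(c,*far,.028),"near",onz(c,*near,.025),"mid",onz(c,*r[0],.027))
# tape check & rig corner
for u,v in((263,249),(385,246)): print(onz(c,u,v,.012))
E
```

```text
((308.3399963378906, 205.37997436523438), (16.970563888549805, 6.222539901733398), 81.8698959350586)
far [0.56773134 0.02383556 0.028     ] near [ 0.56069042 -0.05624718  0.025     ] mid [ 0.56392802 -0.01814557  0.027     ]
[ 0.41642404 -0.18045957  0.012     ]
[ 0.73824892 -0.18929711  0.012     ]
```

```bash
python3 -m pendant '[[[0.008,0.01,0.35],[0,0,0],1],[[0,0,0.35],[0,0,0],1],[[0,0,0.25],[0,0,0],1],[[0,0,0.1],[0,0,0],1],[[0,0,0],[0,0,0],1]]'
python3 -m pendant '[[[0,0,0],[0,0,0],-1],[[0,0,0],[0,0,0],-1],[[0,0,0],[0,0,0],-1],[[0,0,0],[0,0,0],-1],[[0,0,0],[0,0,0],-1],[[0,0,0],[0,0,0],-1],[[0,0,0],[0,0,0],-1],[[0,0,0],[0,0,0],-1]]'
```

```text
clock: 3.15
tool_pos: [0.5655, -0.0112, 0.0217]
orientation: [2.28, 2.161, 0.0]
contact_force: [-0.1, -0.3, 0.3]
finger_gap: 0.0855
gripper_force: 0.0
clock: 3.95
tool_pos: [0.5653, -0.0108, 0.0222]
orientation: [2.279, 2.161, 0.001]
contact_force: [-1.7, 0.7, 8.2]
finger_gap: 0.0224
gripper_force: 58.3
```

The gap of 22 mm is under the 26 mm handle, so I'm gripping high. I'll reopen, go 6 mm lower and regrip.

```bash
python3 -m pendant '[[[0,0,0],[0,0,0],0.3],[[0,0,0],[0,0,0],0.3],[[0,-0.02,0.055],[0,0,0],0.3],[[0,0,0],[0,0,0],0.3]]' | sed -n 1,5p
python3 -m pendant '[[[0,0,0],[0,0,0],-1],[[0,0,0],[0,0,0],-1],[[0,0,0],[0,0,0],-1],[[0,0,0],[0,0,0],-1],[[0,0,0],[0,0,0],-1]]'
```

```text
clock: 4.35
tool_pos: [0.5618, -0.0107, 0.0137]
orientation: [-2.279, -2.161, 0.002]
contact_force: [-0.3, 0.2, -0.7]
finger_gap: 0.0552
clock: 4.85
tool_pos: [0.5627, -0.0108, 0.0149]
orientation: [2.28, 2.161, 0.0]
contact_force: [-0.1, 0.3, 2.5]
finger_gap: 0.0228
gripper_force: 58.5
```

```bash
python3 -m pendant '[[[0,0,-0.1],[0,0,0],-1],[[0,0,-0.3],[0,0,0],-1],[[0,0,-0.4],[0,0,0],-1],[[0,0,-0.4],[0,0,0],-1],[[0,-0.2,-0.4],[0,0,0],-1],[[0,-0.3,-0.05],[0,0,0],-1]]'
python3 -m pendant '[[[0,0,0],[0,0,-0.0237],-1],[[0,0,0],[0,0,-0.0237],-1],[[0,0,0],[0,0,-0.0237],-1],[[0,0,0],[0,0,-0.0237],-1],[[0,0,0],[0,0,-0.0237],-1],[[0,0,0],[0,0,-0.0237],-1],[[0,0,0],[0,0,-0.0237],-1],[[0,0,0],[0,0,-0.0237],-1],[[0,0,0],[0,0,-0.0237],-1],[[0,0,0],[0,0,-0.0237],-1]]'
python3 - <<'E'
from h import *
togo([.457,.31,.21])
E
```

```text
clock: 5.45
tool_pos: [0.5061, -0.0078, 0.2146]
orientation: [2.274, 2.157, 0.009]
contact_force: [-0.1, -0.9, -1.0]
finger_gap: 0.0228
gripper_force: 58.9
clock: 6.45
tool_pos: [0.504, -0.0076, 0.2101]
orientation: [0.202, 3.135, -0.0]
contact_force: [-0.1, 0.4, -0.7]
finger_gap: 0.0225
gripper_force: 58.9
q [-0.146, 0.346, 1.876, -0.0, 0.919, -1.588] tcp [ 0.504  -0.0076  0.2101]
axes [[-0.992, 0.128, -0.0], [0.128, 0.992, -0.0], [0.0, -0.0, -1.0]]
togo mm [ 87.4 308.9   0. ] F [-0.1  0.4 -0.7] gap 0.0225 t 6.45
```

```bash
python3 -m pendant '[[[0,0,0],[0,0,-0.0237],-1],[[0.048,0.379,0],[0,0,0],-1],[[0.048,0.379,0],[0,0,0],-1],[[0.048,0.379,0],[0,0,0],-1],[[0.048,0.379,0],[0,0,0],-1],[[0.048,0.379,0],[0,0,0],-1],[[0.048,0.379,0],[0,0,0],-1],[[0.048,0.379,0],[0,0,0],-1],[[0,0,0],[0,0,0],-1]]'
python3 -m pendant '[[[0,0,0.4],[0,0,0],-1],[[0,0,0.4],[0,0,0],-1],[[0,0,0.4],[0,0,0],-1],[[0,0,0],[0,0,0],-1]]'
python3 - <<'E'
from h import *
togo([.457,.31,.013])
c=cam("top"); save(c,"t3.png",(90,110,250,250),4); c=cam("side"); save(c,"s3.png",(200,100,330,200),5)
E
```

```text
clock: 7.35
tool_pos: [0.4582, 0.3143, 0.21]
orientation: [-0.029, 3.141, 0.002]
contact_force: [-0.5, -1.1, -0.3]
finger_gap: 0.0225
gripper_force: 59.2
clock: 7.75
tool_pos: [0.4572, 0.3084, 0.061]
orientation: [0.021, -3.133, 0.007]
contact_force: [-0.7, -0.3, -0.3]
finger_gap: 0.0229
gripper_force: 59.1
q [0.474, 0.622, 1.888, -0.0, 0.641, -1.111] tcp [0.4572 0.3084 0.061 ]
axes [[-1.0, -0.014, 0.008], [-0.014, 1.0, -0.004], [-0.008, -0.004, -1.0]]
togo mm [-0.3  1.8 48. ] F [-0.7 -0.3 -0.3] gap 0.0229 t 7.75
```

View pics/s3.png

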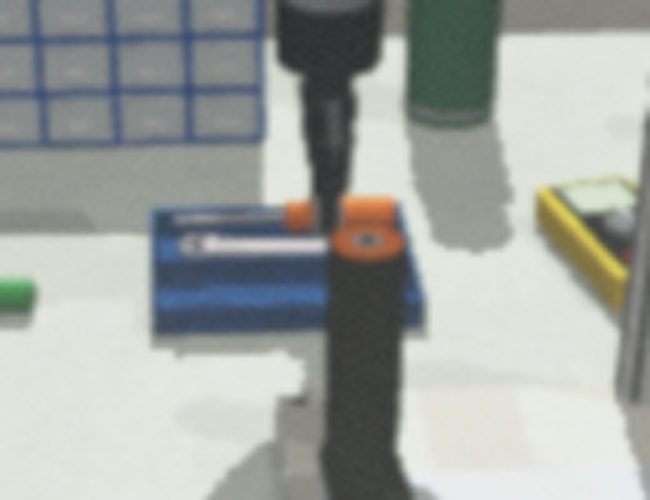

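The screwdriver is held level in the gripper, over the tray. I'll lower it and release.

```bash
python3 -m pendant '[[[0,0.015,0.2],[0,0,0],-1],[[0,0,0.16],[0,0,0],-1],[[0,0,0.03],[0,0,0],-1],[[0,0,0],[0,0,0],-1],[[0,0,0],[0,0,0],-1]]'
```

```text
clock: 8.35
tool_pos: [0.4604, 0.3123, 0.0206]
orientation: [-0.022, 3.139, 0.002]
contact_force: [0.1, 0.5, -0.8]
finger_gap: 0.0229
gripper_force: 59.1
```

```bash
python3 -m pendant '[[[0.01,0,0.06],[0,0,0],-1],[[0,0,0.025],[0,0,0],-1],[[0,0,0],[0,0,0],-1],[[0,0,0],[0,0,0],-1]]'|sed -n '2p;4p'
python3 -m pendant '[[[0,0,0],[0,0,0],-0.2],[[0,0,0],[0,0,0],-0.2],[[0,0,0],[0,0,0],-0.2],[[0,0,0],[0,0,0],-0.2]]'
```

```text
tool_pos: [0.4583, 0.3119, 0.0083]
contact_force: [0.4, 0.1, -1.4]
clock: 9.15
tool_pos: [0.4584, 0.312, 0.0085]
orientation: [-0.022, 3.141, -0.0]
contact_force: [-0.3, 0.2, 1.3]
finger_gap: 0.0342
gripper_force: 0.0
```

```bash
python3 -m pendant '[[[0,0,-0.2],[0,0,0],-0.2],[[0,0,-0.4],[0,0,0],-0.2],[[0,0,-0.4],[0,0,0],-0.2],[[0,0,-0.4],[0,0,0],-0.2],[[0,0,-0.4],[0,0,0],-0.2],[[0,0,0],[0,0,0],-0.2]]'
python3 - <<'E'
from h import *
from scipy.optimize import least_squares
S=[([.491,1.559,1.092],(.25587,-.5701,.23104)),([.511,1.804,.834],(.5617,-.011,.1433)),([.346,1.876,.919],(.504,-.0076,.2101)),([.622,1.888,.641],(.4572,.3084,.061))]
s=status.get_state(); S.append((s["qpos"][[1,2,4]],tuple(s["tool_pos"])))
A=[];B=[]
for q,p in S:
    a,b,c=q[0],q[0]+q[1],sum(q); r=np.sqrt(p[0]**2+p[1]**2-.066**2)
    A+= [[np.sin(a),np.sin(b)],[np.cos(a),np.cos(b)]]; B+=[(r,np.sin(c)),(p[2],np.cos(c))]
# unknown a1,d1,L: r=a1+a2 sa+a3 sb+L sc ; z=(d1-L)+...(cos c~-1)
M=np.array([[1,0]+a if i%2==0 else [0,1]+a for i,a in enumerate(A)]); b=np.array([x[0] for x in B])
x,res,rk,sv=np.linalg.lstsq(M,b,rcond=None); print("a1,d1-L,a2,a3",x,res,sv)
c=cam("top"); save(c,"t4.png",(110,90,330,240),3.5)
E
```

```text
clock: 9.75
tool_pos: [0.46, 0.3129, 0.2306]
orientation: [-0.022, 3.132, 0.007]
contact_force: [0.2, -0.8, -0.9]
finger_gap: 0.0339
gripper_force: 0.0
a1,d1-L,a2,a3 [-0.00085317 -0.04142519  0.52970736  0.41066813] [0.0001643] [3.30924316 2.99372404 0.25208872 0.15158272]
```

View pics/t4.png

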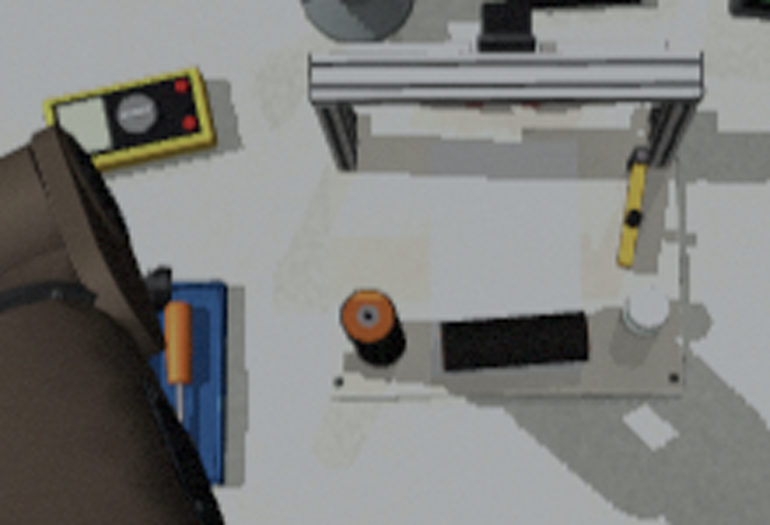

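The screwdriver lies in the right-hand (empty) trough, handle at crop (177,340), and the roller is undisturbed. Now I turn the tool so that tool x = +world x, then move over the roller.

```bash
python3 -m pendant '[[[0,0,0],[0,0,0.0238],0.2],[[0,0,0],[0,0,0.0238],0.2],[[0,0,0],[0,0,0.0238],0.2],[[0,0,0],[0,0,0.0238],0.2],[[0,0,0],[0,0,0.0238],0.2],[[0,0,0],[0,0,0.0238],0.2],[[0,0,0],[0,0,0.0238],0.2],[[0,0,0],[0,0,0.0238],0.2],[[0,0,0],[0,0,0.0238],0.2],[[0,0,0],[0,0,0.0238],0.2]]' >/dev/null
python3 -m pendant '[[[0,0,0],[0,0,0.0238],0.2],[[0,0,0],[0,0,0.0238],0.2],[[0,0,0],[0,0,0.0238],0.2],[[0,0,0],[0,0,0.0238],0.2],[[0,0,0],[0,0,0.0238],0.2],[[0,0,0],[0,0,0.0238],0.2],[[0,0,0],[0,0,0.0238],0.2],[[0,0,0],[0,0,0.0238],0.2],[[0,0,0],[0,0,0.0238],0.2],[[0,0,0],[0,0,0.0238],0.2]]' >/dev/null
cat >> h.py <<'E'
def roller():
    c=cam("side"); hsv=cv2.cvtColor(c["img"],cv2.COLOR_RGB2HSV); k=cv2.inRange(hsv,(3,110,60),(20,255,255))
    for cc in cv2.findContours(k,0,cv2.CHAIN_APPROX_NONE)[0]:
        if cv2.contourArea(cc)<15: continue
        (u,v),_=cv2.minEnclosingCircle(cc); x,y,w,h=cv2.boundingRect(cc); u,v=x+w/2-.5,y+h/2-.5
        p,d=ray(c,u,v); P=p+d*((-.085-p[1])/d[1])
        if .015<P[2]<.06 and .4<P[0]<.75: print("roller end px",(u,v),"size",(w,h),"xz",np.round(P[[0,2]],4))
E
python3 - <<'E'
from h import *
togo([.451,-.014,.15]); roller()
E
```

```text
q [0.478, 0.4, 1.744, -0.0, 1.0, 1.891] tcp [0.4578 0.3117 0.2227]
axes [[0.987, 0.158, -0.002], [0.158, -0.987, 0.001], [-0.002, -0.001, -1.0]]
togo mm [-58.  320.4  73.1] F [-0.3 -0.5  0.7] gap 0.0513 t 11.8
roller end px (279.0, 218.0) size (15, 13) xz [0.4682 0.0367]
```

```bash
python3 -m pendant '[[[0,0,0],[0,0,0.015],0.2],[[-0.033,0.386,0],[0,0,0],0.2],[[-0.033,0.386,0],[0,0,0],0.2],[[-0.033,0.386,0],[0,0,0],0.2],[[-0.033,0.386,0],[0,0,0],0.2],[[-0.033,0.386,0],[0,0,0],0.2],[[-0.033,0.386,0],[0,0,0],0.2],[[-0.033,0.386,0],[0,0,0],0.2],[[0,0,0.35],[0,0,0],0.2],[[0,0,0],[0,0,0],0.2]]' >/dev/null
python3 -m pendant '[[[0,0,0.35],[0,0,0],0.2],[[0,0,0.35],[0,0,0],0.2],[[0,0,0],[0,0,0],0.2]]' >/dev/null
python3 - <<'E'
from h import *
togo([.451,-.014,.065])
E
```

```text
q [-0.174, 0.468, 2.107, -0.0, 0.575, 1.324] tcp [ 0.4515 -0.0123  0.0954]
axes [[0.997, 0.073, -0.008], [0.073, -0.997, -0.002], [-0.008, 0.001, -1.0]]
togo mm [-0.4  1.7 30.4] F [-0.5  0.1  0.5] gap 0.0517 t 13.15
```

```bash
python3 -m pendant '[[[0,0,0.2],[0,0,0],0.2],[[0,0,0.04],[0,0,0],0.2],[[0,0,0],[0,0,0],0.2]]' | sed -n '2p;4p'
python3 -m pendant '[[[0,0,0.02],[0,0,0],0.2],[[0,0,0],[0,0,0],0.2]]' | sed -n '2p;4p'
```

```text
tool_pos: [0.4538, -0.013, 0.0706]
contact_force: [-0.4, -1.3, 0.9]
tool_pos: [0.4539, -0.0134, 0.0682]
contact_force: [-1.1, -0.8, 0.2]
```

```bash
python3 -m pendant '[[[0,0,0.02],[0,0,0],0.2],[[0,0,0],[0,0,0],0.2]]' | sed -n '2p;4p'
```

```text
tool_pos: [0.4536, -0.0135, 0.065]
contact_force: [1.1, -0.4, -0.1]
```

```bash
python3 -m pendant '[[[0,0,0.02],[0,0,0],0.2],[[0,0,0],[0,0,0],0.2]]' | sed -n '2p;4p'
```

```text
tool_pos: [0.4534, -0.0135, 0.0622]
contact_force: [-1.0, 0.2, -0.4]
```

```bash
for i in 1; do python3 -m pendant '[[[0,0,0.015],[0,0,0],0.2],[[0,0,0],[0,0,0],0.2]]' | sed -n '2p;4p'; done
python3 -m pendant '[[[0,0,0.015],[0,0,0],0.2],[[0,0,0],[0,0,0],0.2]]' | sed -n '2p;4p'
```

```text
tool_pos: [0.4534, -0.0135, 0.0604]
contact_force: [0.1, -0.1, 0.1]
tool_pos: [0.4535, -0.0135, 0.0587]
contact_force: [0.1, -0.2, 0.7]
```

```bash
python3 -m pendant '[[[0,0,0.015],[0,0,0],0.2],[[0,0,0],[0,0,0],0.2]]' | sed -n '2p;4p'
```

```text
tool_pos: [0.4545, -0.0135, 0.0582]
contact_force: [-1.9, 2.1, 21.0]
```

```bash
python3 -m pendant '[[[0,0,-0.006],[0,0,0],0.2],[[0.04,0,0],[0,0,0.001],0.2],[[0.08,0,0],[0,0,0.002],0.2]]' | sed -n '2p;4p'
python3 -m pendant '[[[0.09,0,0],[0,0,0.002],0.2],[[0.08,0,0],[0,0,0.002],0.2]]' | sed -n '2p;4p'
python3 - <<'E'
from h import *
roller()
E
```

```text
tool_pos: [0.4683, -0.0125, 0.0586]
contact_force: [-1.0, 2.4, 12.1]
tool_pos: [0.4893, -0.0114, 0.0585]
contact_force: [-1.1, 2.5, 9.6]
roller end px (285.5, 217.0) size (14, 11) xz [0.4864 0.0394]
```

```bash
python3 -m pendant '[[[0,0,-0.05],[0,0,0],0.2],[[-0.15,0,0],[0,0,0],0.2],[[0,0,0.05],[0,0,0],0.2],[[0.06,0,0],[0,0,0.001],0.2],[[0.09,0,0],[0,0,0.002],0.2],[[0.1,0,0],[0,0,0.002],0.2],[[0.09,0,0],[0,0,0.002],0.2]]' | sed -n '2,4p'
python3 - <<'E'
from h import *
roller(); togo([.5,-.014,.0585])
E
```

```text
tool_pos: [0.5125, -0.0112, 0.0584]
orientation: [-3.141, 0.028, -0.003]
contact_force: [0.3, 6.2, 9.7]
roller end px (292.5, 216.0) size (14, 9) xz [0.5059 0.042 ]
q [-0.151, 0.59, 1.989, 0.001, 0.559, 1.438] tcp [ 0.5142 -0.0115  0.0584]
axes [[1.0, -0.019, 0.004], [-0.019, -1.0, 0.0], [0.004, -0.0, -1.0]]
togo mm [-14.1   2.8  -0.2] F [1.6 2.9 8.2] gap 0.0511 t 15.95
```

```bash
python3 -m pendant '[[[0,0,-0.05],[0,0,0],0.2],[[-0.19,0,0],[0,0,-0.005],0.2],[[0,0,0.05],[0,0,0],0.2],[[0.07,0,0],[0,0,0.001],0.2],[[0.09,0,0],[0,0,0.002],0.2],[[0.09,0,0],[0,0,0.002],0.2],[[0.09,0,0],[0,0,0],0.2]]' | sed -n '2,4p'
python3 - <<'E'
from h import *
roller(); togo([.5,-.014,.0585])
c=cam("top"); save(c,"t5.png",(180,90,340,220),4)
E
```

```text
tool_pos: [0.5309, -0.0108, 0.0585]
orientation: [-3.141, 0.029, -0.003]
contact_force: [-0.4, 8.4, 12.8]
roller end px (300.0, 216.5) size (15, 12) xz [0.5272 0.0392]
q [-0.145, 0.606, 1.944, 0.001, 0.588, 1.443] tcp [ 0.5326 -0.011   0.0586]
axes [[1.0, -0.018, 0.004], [-0.018, -1.0, -0.0], [0.004, 0.0, -1.0]]
togo mm [-32.5   3.6  -0. ] F [0.7 6.2 9.5] gap 0.0514 t 16.7
```

View pics/t5.png

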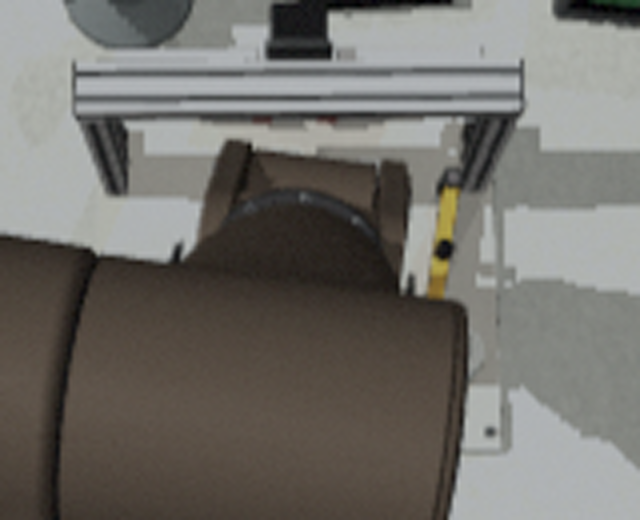

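```bash
python3 -m pendant '[[[-0.1,0,-0.3],[0,0,0],0.2],[[-0.2,0,0],[0,0.02,-0.005],0.2],[[0,0,0],[0,0.02,0],0.2],[[0,0,0],[0,0,0],0.2],[[0,0,0],[0,0,0],0.2]]' | sed -n '2,4p'
python3 - <<'E'
from h import *
from scipy.optimize import least_squares
S=[([.491,1.559,1.092],(.25587,-.5701,.23104)),([.346,1.876,.919],(.504,-.0076,.2101)),([.59,1.989,.559],(.5142,-.0115,.0584)),([.606,1.944,.588],(.5326,-.011,.0586))]
s=status.get_state(); print(np.round(s["qpos"],3)); S.append((s["qpos"][[1,2,4]],tuple(s["tool_pos"])))
def f(x):
    o=[]
    for q,p in S:
        a,b,c=q[0],q[0]+q[1],sum(q); r=np.sqrt(p[0]**2+p[1]**2-.066**2)
        o+=[x[0]+x[1]*np.sin(a)+x[2]*np.sin(b)+x[4]*np.sin(c)-r, x[3]+x[1]*np.cos(a)+x[2]*np.cos(b)+x[4]*np.cos(c)-p[2]]
    return o
k=least_squares(f,[0,.5,.42,.2,.25]); print("a1,a2,a3,d1,L",k.x,np.abs(k.fun).max())
roller()
E
```

```text
tool_pos: [0.4939, -0.0108, 0.0938]
orientation: [-3.117, -0.021, -0.391]
contact_force: [0.2, 0.6, 0.8]
[-0.18   0.466  2.167  0.175  0.268  1.215]
a1,a2,a3,d1,L [0.00857766 0.52611302 0.39809097 0.17373472 0.21638481] 0.011584609830631143
roller end px (298.0, 216.5) size (15, 12) xz [0.5216 0.0394]
```

```bash
python3 -m pendant '[[[0,0,0],[0,0.01,0],0.2],[[0,0,0],[0,0.01,0],0.2],[[0,0,0],[0,0.01,0],0.2],[[0,0,0],[0,0.01,0],0.2],[[0,0,0],[0,0.01,0],0.2],[[0,0,0],[0,0.01,0],0.2],[[0,0,0],[0,0,0],0.2]]' | sed -n '2,4p'
python3 - <<'E'
from h import *
togo([.497,-.011,.08])
roller()
E
```

```text
tool_pos: [0.4962, 0.0019, 0.0936]
orientation: [-3.026, -0.037, -0.634]
contact_force: [0.0, 0.5, -0.6]
q [-0.198, 0.466, 2.264, 1.449, 0.133, -0.073] tcp [0.4962 0.0019 0.0936]
axes [[0.916, 0.013, 0.402], [0.034, -0.998, -0.044], [0.4, 0.054, -0.915]]
togo mm [-4.9 13.5 12.1] F [ 0.   0.5 -0.6] gap 0.0516 t 18.0
roller end px (298.0, 216.5) size (15, 12) xz [0.5216 0.0394]
```

```bash
python3 -m pendant '[[[0,0,0],[0,0.008,0],0.2],[[0,0,0],[0,0.008,0],0.2],[[0,0,0],[0,0.008,0],0.2],[[0,0,0],[0,0.008,0],0.2],[[0,0,0],[0,0,0],0.2],[[0,0,0],[0,0,0],0.2]]' | sed -n '2,4p'
python3 - <<'E'
from h import *
togo([.497,-.011,.08])
E
```

```text
tool_pos: [0.4939, 0.0072, 0.0928]
orientation: [-2.968, -0.038, -0.781]
contact_force: [1.0, 0.3, 0.5]
q [-0.213, 0.48, 2.333, 2.3, 0.24, -0.937] tcp [0.4939 0.0072 0.0928]
axes [[0.87, 0.006, 0.492], [0.042, -0.997, -0.063], [0.491, 0.076, -0.868]]
togo mm [-3.7 19.1 11.3] F [1.  0.3 0.5] gap 0.051 t 18.65
```

```bash
python3 -m pendant '[[[0,0.08,0],[-0.0116,0,0],0.2],[[0,0.08,0],[0,0.0155,0],0.2],[[0,0,0],[0,0,0],0.2],[[0,0,0],[0,0,0],0.2]]' | sed -n '2,4p'
python3 - <<'E'
from h import *
togo([.4907,-.011,.0666])
E
```

```text
tool_pos: [0.4947, -0.0086, 0.0923]
orientation: [-2.968, -0.016, -0.94]
contact_force: [0.4, -0.1, -0.4]
q [-0.237, 0.506, 2.391, 2.69, 0.385, -1.346] tcp [ 0.4947 -0.0086  0.0923]
axes [[0.818, 0.001, 0.576], [0.018, -1.0, -0.024], [0.576, 0.03, -0.817]]
togo mm [-18.1   2.9  18.6] F [ 0.4 -0.1 -0.4] gap 0.0514 t 19.05
```

```bash
python3 -m pendant '[[[-0.15,0.02,0],[-0.0047,0,0],0.2],[[0,0,0.155],[0,0,0],0.2],[[0,0,0.09],[0,0,0],0.2],[[0,0,0],[0,0,0],0.2]]' | sed -n '2,4p'
python3 - <<'E'
from h import *
togo([.502,-.011,.0502])
E
```

```text
tool_pos: [0.498, -0.0111, 0.0574]
orientation: [2.993, 0.004, 0.952]
contact_force: [0.2, 0.3, -0.0]
q [-0.221, 0.606, 2.406, 2.87, 0.49, -1.514] tcp [ 0.498  -0.0111  0.0574]
axes [[0.816, 0.003, 0.577], [0.002, -1.0, 0.002], [0.577, 0.0, -0.816]]
togo mm [-0.9 -0.1  8.2] F [ 0.2  0.3 -0. ] gap 0.0513 t 19.45
```

Square at a 35° tilt now. I approach along tool z.

```bash
python3 -m pendant '[[[0,0,0.04],[0,0,0],0.2],[[0,0,0],[0,0,0],0.2]]' | sed -n '2p;4p'
python3 -m pendant '[[[0,0,0.016],[0,0,0],0.2],[[0,0,0],[0,0,0],0.2]]' | sed -n '2p;4p'
```

```text
tool_pos: [0.5, -0.0115, 0.0543]
contact_force: [0.6, -0.1, 0.8]
tool_pos: [0.5008, -0.0117, 0.0528]
contact_force: [0.1, -0.4, 0.6]
```

```bash
python3 -m pendant '[[[0,0,0.012],[0,0,0],0.2],[[0,0,0],[0,0,0],0.2]]' | sed -n '2p;4p'; python3 -c "
from h import *
roller()"
```

```text
tool_pos: [0.5018, -0.0117, 0.0519]
contact_force: [-0.9, -0.3, 6.5]
roller end px (298.0, 216.5) size (15, 12) xz [0.5216 0.0394]
```

```bash
python3 -m pendant '[[[0.06,0,0.019],[0,0,0],0.2],[[0.08,0,0.025],[0,0,0],0.2]]' | sed -n '2p;4p'; python3 -m pendant '[[[0.08,0,0.025],[0,0,0],0.2],[[0.06,0,0.019],[0,0,0],0.2]]' | sed -n '2p;4p'; python3 -c "
from h import *
roller()"
```

```text
tool_pos: [0.5182, -0.0114, 0.0572]
contact_force: [-0.2, 2.3, 4.5]
tool_pos: [0.5359, -0.0117, 0.0626]
contact_force: [0.8, 0.1, 0.2]
roller end px (305.0, 217.0) size (15, 13) xz [0.5416 0.0367]
```

```bash
python3 -m pendant '[[[0,0,-0.04],[0,0,0],0.2],[[-0.145,0,0],[0,0,0],0.2],[[0,0,0.04],[0,0,0],0.2],[[0,0,0.012],[0,0,0],0.2]]' | sed -n '2p;4p'; python3 -m pendant '[[[0.06,0,0.02],[0,0,0],0.2],[[0.08,0,0.026],[0,0,0],0.2],[[0.08,0,0.026],[0,0,0],0.2],[[0.08,0,0.025],[0,0,0],0.2]]' | sed -n '2p;4p'; python3 -c "
from h import *
roller()"
```

```text
tool_pos: [0.5218, -0.0118, 0.0506]
contact_force: [0.4, -0.2, 0.5]
tool_pos: [0.5592, -0.0116, 0.0631]
contact_force: [0.3, 0.2, -0.3]
roller end px (312.5, 216.0) size (14, 13) xz [0.5626 0.0392]
```

```bash
python3 -m pendant '[[[0,0,-0.04],[0,0,0],0.2],[[-0.167,0,0],[0,0,0],0.2],[[0,0,0.04],[0,0,0],0.2],[[0,0,0.007],[0,0,0],0.2]]' | sed -n '2p;4p'; python3 -m pendant '[[[0.06,0,0.02],[0,0,0],0.2],[[0.08,0,0.026],[0,0,0],0.2],[[0.08,0,0.026],[0,0,0],0.2],[[0.08,0,0.025],[0,0,0],0.2]]' | sed -n '2p;4p'; python3 -c "
from h import *
roller()"
```

```text
tool_pos: [0.5422, -0.0117, 0.0498]
contact_force: [-0.3, 0.7, 0.8]
tool_pos: [0.5794, -0.0116, 0.0622]
contact_force: [0.4, 0.3, -0.2]
roller end px (320.0, 216.0) size (15, 13) xz [0.584  0.0382]
```

```bash
python3 -m pendant '[[[0,0,-0.04],[0,0,0],0.2],[[-0.155,0,0],[0,0,0],0.2],[[0,0,0.04],[0,0,0],0.2],[[0,0,0.006],[0,0,0],0.2]]' | sed -n '2p;4p'; python3 -m pendant '[[[0.06,0,0.02],[0,0,0],0.2],[[0.08,0,0.026],[0,0,0],0.2],[[0.08,0,0.026],[0,0,0],0.2],[[0.08,0,0.025],[0,0,0],0.2]]' | sed -n '2p;4p'; python3 -c "
from h import *
roller(); togo([.6,0,.06])
c=cam('side'); save(c,'s6.png',(250,100,410,250),4)"
```

```text
tool_pos: [0.5635, -0.0117, 0.0498]
contact_force: [0.8, -0.2, -0.1]
tool_pos: [0.6008, -0.0116, 0.0621]
contact_force: [-0.5, 0.1, 0.0]
roller end px (329.0, 215.0) size (13, 13) xz [0.6094 0.0405]
q [-0.17, 0.631, 2.154, 2.78, 0.273, -1.363] tcp [ 0.6023 -0.0117  0.0628]
axes [[0.814, 0.004, 0.581], [0.001, -1.0, 0.004], [0.581, -0.003, -0.814]]
togo mm [ -3.5 -11.7   0.9] F [0.7 0.2 1.1] gap 0.0511 t 23.1
```

View pics/s6.png

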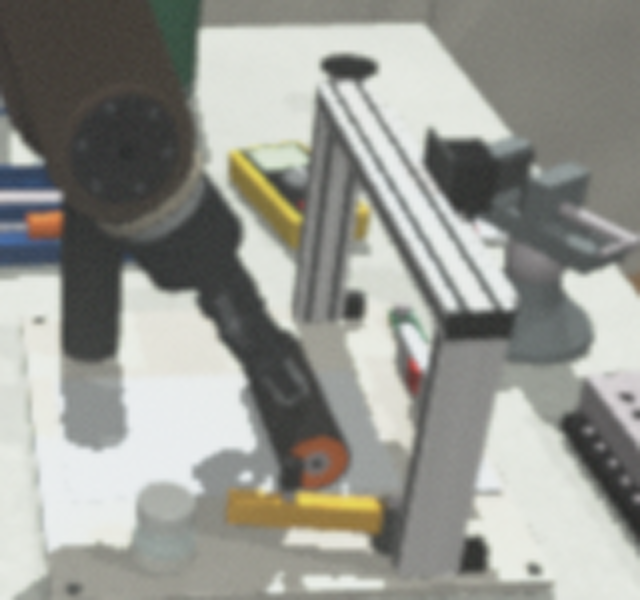

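The roller, with its end at crop (320,462), lies under the tilted hand just ahead of the beam; the keeper and the beam are clear. I'll tilt 7° further for the last strokes.

```bash
python3 -m pendant '[[[0,0,-0.12],[0,0,0],0.2],[[-0.14,0,0],[0,0.01,0],0.2],[[0,0,0],[0,0.0095,0],0.2],[[0,0,0],[0,0,0],0.2],[[0,0,0],[0,0,0],0.2]]' | sed -n '2p;4p'; python3 -c "
from h import *
roller(); togo([.607-.0212,-.0117,.049])"
```

```text
tool_pos: [0.5776, -0.0116, 0.0632]
contact_force: [-0.0, 0.6, -0.1]
roller end px (331.5, 215.0) size (14, 13) xz [0.6165 0.0402]
q [-0.19, 0.652, 2.276, 2.891, 0.53, -1.499] tcp [ 0.5779 -0.0116  0.0636]
axes [[0.74, 0.004, 0.673], [0.001, -1.0, 0.004], [0.673, -0.002, -0.74]]
togo mm [-4.   0.  16.1] F [ 0.   0.4 -0.6] gap 0.0513 t 23.7
```

```bash
python3 -m pendant '[[[0.023,0,0.1],[0,0,0],0.2],[[0,0,0.06],[0,0,0],0.2],[[0,0,0.027],[0,0,0],0.2],[[0,0,0.005],[0,0,0],0.2]]' | sed -n '2p;4p'; python3 -m pendant '[[[0.06,0,0.024],[0,0,0],0.2],[[0.08,0,0.032],[0,0,0],0.2],[[0.08,0,0.031],[0,0,0],0.2],[[0.06,0,0.021],[0,0,0],0.2]]' | sed -n '2p;4p'; python3 -c "
from h import *
roller()"
```

```text
tool_pos: [0.597, -0.0115, 0.051]
contact_force: [-14.3, 0.4, 35.3]
tool_pos: [0.6302, -0.011, 0.0627]
contact_force: [-0.8, 1.8, 4.2]
roller end px (338.0, 214.5) size (15, 12) xz [0.635  0.0411]
```

```bash
python3 -m pendant '[[[0,0,-0.06],[0,0,0],0.2],[[-0.155,0,0],[0,0,0],0.2],[[0,0,0],[0,0,0],0.2]]' | sed -n '2p;4p'; python3 -c "
from h import *
roller()"; python3 -m pendant '[[[0,0,0.03],[0,0,0],0.2],[[0,0,0.008],[0,0,0],0.2],[[0,0,0],[0,0,0],0.2]]' | sed -n '2p;4p'; python3 -c "
from h import *
togo([.65,-.0117,.055])"
```

```text
tool_pos: [0.6078, -0.0114, 0.0526]
contact_force: [-0.4, 0.3, 0.7]
roller end px (337.0, 214.5) size (15, 12) xz [0.6321 0.0412]
tool_pos: [0.6136, -0.0117, 0.0511]
contact_force: [0.3, -0.4, 1.2]
q [-0.175, 0.693, 2.194, 2.895, 0.491, -1.485] tcp [ 0.6136 -0.0117  0.0511]
axes [[0.738, 0.004, 0.674], [0.001, -1.0, 0.004], [0.674, -0.002, -0.738]]
togo mm [29.5  0.1 21.7] F [ 0.3 -0.4  1.2] gap 0.0512 t 25.2
```

```bash
python3 -m pendant '[[[0,0,0.008],[0,0,0],0.2],[[0.06,0,0.024],[0,0,0],0.2],[[0.08,0,0.032],[0,0,0],0.2],[[0.08,0,0.031],[0,0,0],0.2],[[0.06,0,0.023],[0,0,0],0.2]]' | sed -n '2p;4p'; python3 -m pendant '[[[0,0,-0.06],[0,0,0],0.2],[[-0.155,0,0],[0,0,0],0.2],[[0,0,0],[0,0,0],0.2]]' | sed -n '2p;4p'; python3 -c "
from h import *
roller()"
```

```text
tool_pos: [0.648, -0.0114, 0.0634]
contact_force: [-0.1, -0.1, -0.7]
tool_pos: [0.6265, -0.0114, 0.0544]
contact_force: [0.6, 0.2, -0.6]
roller end px (346.0, 214.0) size (13, 13) xz [0.6577 0.0417]
```

```bash
python3 -m pendant '[[[0.065,0,0.03],[0,0,0],0.2],[[0,0,0.04],[0,0,0],0.2],[[0,0,0.016],[0,0,0],0.2],[[0,0,0],[0,0,0],0.2]]' | sed -n '2p;4p'
```

```text
tool_pos: [0.6418, -0.0115, 0.0532]
contact_force: [-0.4, -0.3, -0.3]
```

```bash
python3 -m pendant '[[[0,0,0.012],[0,0,0],0.2],[[0,0,0],[0,0,0],0.2]]' | sed -n '2p;4p'
```

```text
tool_pos: [0.6425, -0.0115, 0.0523]
contact_force: [-1.0, 0.5, 0.1]
```

```bash
python3 -m pendant '[[[0,0,0.014],[0,0,0],0.2],[[0,0,0],[0,0,0],0.2]]' | sed -n '2p;4p'
```

```text
tool_pos: [0.6444, -0.0114, 0.0526]
contact_force: [-5.5, 1.8, 13.5]
```

```bash
python3 -m pendant '[[[0,0,0.014],[0,0,0],0.2],[[0,0,0],[0,0,0],0.2]]' | sed -n '2p;4p'
```

```text
tool_pos: [0.6462, -0.0113, 0.0531]
contact_force: [-10.3, 1.8, 27.6]
```

```bash
python3 -m pendant '[[[0.05,0,0.01],[0,0,0],0.2],[[0.06,0,0.022],[0,0,0],0.2],[[0.05,0,0.019],[0,0,0],0.2]]' | sed -n '2p;4p'; python3 -c "
from h import *
roller()"
```

```text
tool_pos: [0.6639, -0.011, 0.0598]
contact_force: [-1.7, 4.1, 8.0]
roller end px (348.0, 213.5) size (9, 12) xz [0.6633 0.0433]
```

```bash
python3 -m pendant '[[[0.03,0,0.012],[0,0,0],0.2],[[0.03,0,0.012],[0,0,0],0.2]]' | sed -n '2p;4p'; python3 -c "
from h import *
roller()
c=cam('side'); save(c,'s7.png',(290,130,410,240),6)"
```

```text
tool_pos: [0.6708, -0.0111, 0.0619]
contact_force: [-0.7, 2.0, 4.8]
roller end px (348.5, 213.5) size (8, 12) xz [0.6647 0.0432]
```

View pics/s7.png

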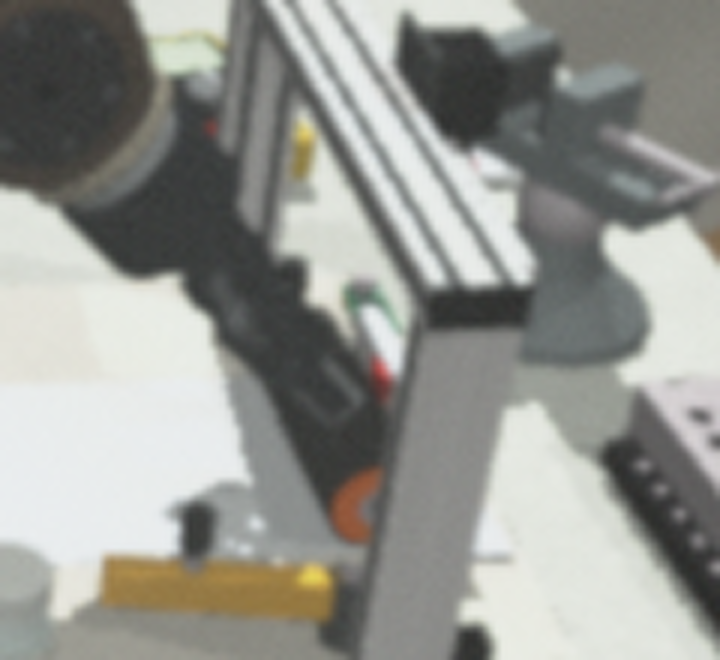

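The roller end is partly hidden by the post; its left edge at (345,213.5) puts its centre near x 0.674, about home. I keep pushing gently until it seats.

```bash
python3 -m pendant '[[[0.03,0,0.014],[0,0,0],0.2],[[0.03,0,0.014],[0,0,0],0.2]]' | sed -n '2p;4p'; python3 -c "
from h import *
roller()"; python3 -m pendant '[[[0.025,0,0.014],[0,0,0],0.2],[[0,0,0],[0,0,0],0.2]]' | sed -n '2p;4p'; python3 -c "
from h import *
roller()"
```

```text
tool_pos: [0.6778, -0.0113, 0.0633]
contact_force: [-1.3, 0.7, 1.2]
roller end px (349.0, 214.0) size (7, 11) xz [0.6664 0.0413]
tool_pos: [0.6811, -0.0115, 0.064]
contact_force: [-3.8, 1.1, 4.3]
roller end px (349.0, 214.0) size (7, 11) xz [0.6664 0.0413]
```

```bash
python3 -m pendant '[[[0,0,-0.06],[0,0,0],0.2],[[-0.2,0,0],[0,0,0],0.2],[[0,0,0.03],[0,0,0],0.2],[[0,0,0],[0,0,0],0.2]]' | sed -n '2p;4p'; python3 -m pendant '[[[0,0,0.02],[0,0,0],0.2],[[0,0,0.0],[0,0,0],0.2]]' | sed -n '2p;4p'
```

```text
tool_pos: [0.6611, -0.0117, 0.0502]
contact_force: [-0.8, 0.1, 0.6]
tool_pos: [0.6617, -0.0116, 0.0501]
contact_force: [-21.6, -2.2, 19.1]
```

```bash
python3 -m pendant '[[[0,0,0.015],[0,0,0],0.2],[[0,0,0.0],[0,0,0],0.2]]' | sed -n '2p;4p'
```

```text
tool_pos: [0.6619, -0.0115, 0.0499]
contact_force: [-38.8, -2.7, 39.3]
```

```bash
python3 -m pendant '[[[0.02,0,-0.012],[0,0,0],0.2],[[0.03,0,0],[0,0,0],0.2],[[0,0,0],[0,0,0],0.2]]' | sed -n '2p;4p'; python3 -m pendant '[[[0,0,-0.2],[0,0,0],0.2],[[0,0,-0.35],[0,0,0],0.2],[[0,0,-0.35],[0,0,0],0.2],[[0,0,-0.35],[0,0,0],0.2],[[0,0,0],[0,0,0],0.2]]' | sed -n '2p;4p'; python3 -c "
from h import *
togo([.574,-.075,.065])
c=cam('top'); save(c,'t8.png',(190,90,320,190),6); np.save('t8.npy',c['img'])"
```

```text
tool_pos: [0.6623, -0.0115, 0.051]
contact_force: [-37.3, -3.9, 16.5]
tool_pos: [0.5651, -0.0112, 0.1674]
contact_force: [0.2, 0.9, 0.4]
q [-0.195, 0.401, 2.244, 2.639, 0.27, -1.233] tcp [ 0.5651 -0.0112  0.1674]
axes [[0.736, 0.004, 0.677], [0.001, -1.0, 0.005], [0.677, -0.003, -0.736]]
togo mm [-63.   63.3  81.6] F [0.2 0.9 0.4] gap 0.0514 t 29.8
```

View pics/t8.png

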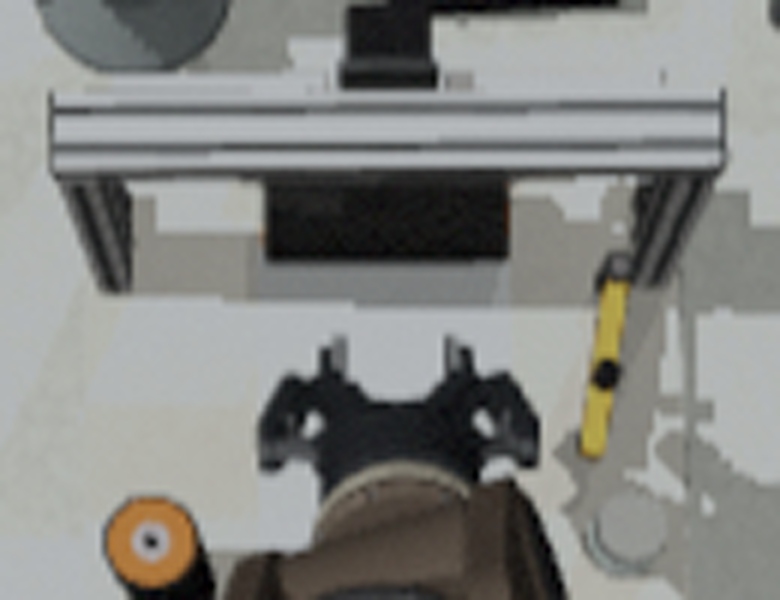

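The roller is square against the stop: its rear edge runs from crop (265,260) to (508,258). The keeper has its pivot at (615,268), knob at (606,373) and tip at (592,455). I'll locate the knob.

```bash
python3 -m pendant '[[[0,0,0],[0,0,0],-1],[[0,0,0],[0,0,0],-1],[[0,0,0],[0,0,0],-1]]' | sed -n '2p;5p'; python3 - <<'E'
from h import *
c=cam("top")
for n,u,v,z in(("knobtop",606,373,.08),("tip",592,455,.048),("pivot",617,268,.048),("rollrear",386,259,.033)): print(n,np.round(onz(c,190+u/6-.4,90+v/6-.4,z),4))
K=onz(c,190+606/6-.4,90+373/6-.4,.08)[:2]
P=np.array([.6425,-.1455]); d=K-P; print("r",np.hypot(*d),"alpha",np.arctan2(d[1],-d[0]))
s=status.get_state(); r=R.from_rotvec(s["orientation"])
a0=np.arctan2(d[1],-d[0]); prev=s["tool_pos"]
W=[np.array([K[0]-.004,K[1]-.030,.11]),np.array([K[0]-.004,K[1]-.030,.066])]
for a in np.linspace(a0,1.57,10):
    D=.026-.010*(a-a0)/(1.57-a0); W.append(np.r_[P+.07*np.array([-np.cos(a),np.sin(a)])-D*np.array([np.sin(a),np.cos(a)]),.066])
for w in W: print(np.round(w,4), np.round(r.inv().apply(w-prev)/.12,3)); prev=w
E
```

```text
tool_pos: [0.5668, -0.0112, 0.1623]
finger_gap: 0.0079
knobtop [ 0.5729 -0.1288  0.08  ]
tip [ 0.5337 -0.1233  0.048 ]
pivot [ 0.6436 -0.1406  0.048 ]
rollrear [ 0.6549 -0.0081  0.033 ]
r 0.07155412352705803 alpha 0.23487380458640367
[ 0.5689 -0.1588  0.11  ] [-0.284  1.229  0.338]
[ 0.5689 -0.1588  0.066 ] [-0.247 -0.001  0.271]
[ 0.5684 -0.1545  0.066 ] [-0.003 -0.036 -0.003]
[ 0.5683 -0.1424  0.066 ] [-0.    -0.101 -0.001]
[ 0.5701 -0.1305  0.066 ] [ 0.012 -0.099  0.01 ]
[ 0.5738 -0.1191  0.066 ] [ 0.023 -0.095  0.021]
[ 0.5793 -0.1085  0.066 ] [ 0.034 -0.088  0.031]
[ 0.5864 -0.0989  0.066 ] [ 0.044 -0.08   0.04 ]
[ 0.5949 -0.0907  0.066 ] [ 0.053 -0.069  0.048]
[ 0.6046 -0.0839  0.066 ] [ 0.06  -0.056  0.054]
[ 0.6152 -0.0788  0.066 ] [ 0.066 -0.042  0.059]
[ 0.6264 -0.0755  0.066 ] [ 0.07  -0.027  0.063]
```

```bash
python3 -m pendant '[[[0,0.307,0],[0,0,0],-1],[[0,0.307,0],[0,0,0],-1],[[-0.14,0.307,0.17],[0,0,0],-1],[[-0.14,0.307,0.17],[0,0,0],-1],[[0,0,0],[0,0,0],-1]]' | sed -n '2,5p'; python3 -c "
from h import *
togo([.569,-.159,.066])"
```

```text
tool_pos: [0.5689, -0.1626, 0.1075]
orientation: [2.929, -0.004, 1.128]
contact_force: [-0.2, 0.3, 0.6]
finger_gap: -0.0001
q [-0.54, 0.559, 2.201, 2.22, 0.444, -1.116] tcp [ 0.5689 -0.1626  0.1075]
axes [[0.742, -0.001, 0.671], [-0.003, -1.0, 0.002], [0.671, -0.004, -0.742]]
togo mm [-27.8  -3.7  30.8] F [-0.2  0.3  0.6] gap -0.0001 t 30.7
```

```bash
python3 -m pendant '[[[-0.116,0,0.13],[0,0,0],-1],[[-0.116,0,0.127],[0,0,0],-1],[[0,-0.06,0],[0,0,0],-1],[[0,0,0],[0,0,0],-1]]' | sed -n '2p;4p'; python3 -m pendant '[[[0,-0.101,0],[0,0,0],-1],[[0.012,-0.099,0.01],[0,0,0],-1],[[0.023,-0.095,0.021],[0,0,0],-1],[[0.034,-0.088,0.031],[0,0,0],-1],[[0.044,-0.08,0.04],[0,0,0],-1],[[0,0,0],[0,0,0],-1]]' | sed -n '2p;4p'; python3 -c "
from h import *
togo([.595,-.0907,.066])
c=cam('top'); save(c,'t9.png',(210,90,320,180),6)"
```

```text
tool_pos: [0.5692, -0.1503, 0.0694]
contact_force: [-0.7, 0.3, -0.2]
tool_pos: [0.5885, -0.0947, 0.0706]
contact_force: [0.4, -0.8, 0.7]
q [-0.378, 0.643, 2.224, 2.591, 0.495, -1.366] tcp [ 0.5885 -0.0947  0.0706]
axes [[0.738, 0.005, 0.675], [0.003, -1.0, 0.004], [0.675, -0.001, -0.738]]
togo mm [ 1.7 -4.   7.8] F [ 0.4 -0.8  0.7] gap -0.0004 t 31.7
```

View pics/t9.png

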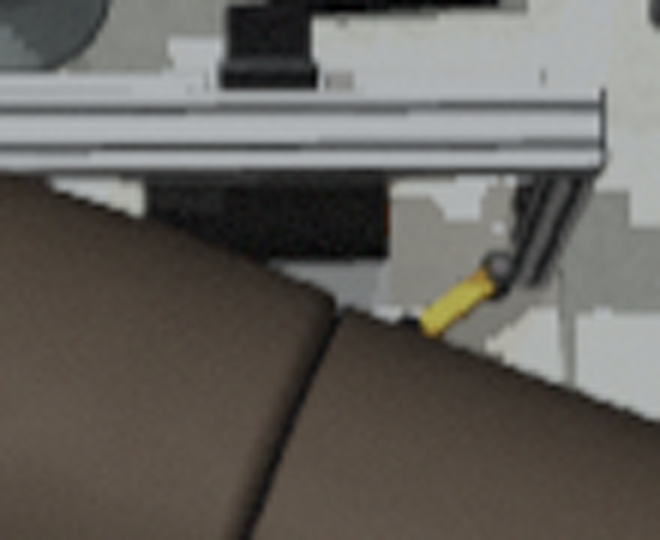

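The keeper is at about 55° and following (arm seen at crop (455,305)). I lower the tip slightly and continue the arc.

```bash
python3 -m pendant '[[[-0.035,0,0.037],[0,0,0],-1],[[0.04,-0.035,0.038],[0,0,0],-1],[[0.06,-0.056,0.054],[0,0,0],-1],[[0.066,-0.042,0.059],[0,0,0],-1],[[0,0,0],[0,0,0],-1]]' | sed -n '2p;4p'; python3 -m pendant '[[[0.05,-0.02,0.045],[0,0,0],-1],[[0.02,0,0.02],[0,0,0],-1],[[0,0,0],[0,0,0],-1]]' | sed -n '2p;4p'
```

```text
tool_pos: [0.6161, -0.0795, 0.0638]
contact_force: [0.1, 0.1, -0.8]
tool_pos: [0.6264, -0.0778, 0.0634]
contact_force: [-0.7, -0.5, -0.5]
```

Continue +x in small steps until I feel the end stop.

```bash
python3 -m pendant '[[[0.018,0,0.016],[0,0,0],-1],[[0,0,0],[0,0,0],-1]]' | sed -n '2p;4p'; python3 -m pendant '[[[0.018,0,0.016],[0,0,0],-1],[[0,0,0],[0,0,0],-1]]' | sed -n '2p;4p'
```

```text
tool_pos: [0.6289, -0.0779, 0.0633]
contact_force: [0.6, 0.5, -0.6]
tool_pos: [0.6316, -0.0778, 0.0633]
contact_force: [-1.1, -0.2, -0.2]
```

```bash
python3 -m pendant '[[[0.015,0,0.0135],[0,0,0],-1],[[0,0,0],[0,0,0],-1]]' | sed -n '2p;4p'
```

```text
tool_pos: [0.6324, -0.0776, 0.0628]
contact_force: [-13.9, -0.4, 7.5]
```

I feel the end stop (14 N). I back straight off and check.

```bash
python3 -m pendant '[[[-0.03,0,-0.05],[0,0,0],-1],[[-0.05,0,-0.25],[0,0,0],-1],[[0,0,-0.35],[0,0,0],-1],[[0,-0.1,-0.35],[0,0,0],-1],[[0,-0.2,-0.2],[0,0,0],-1],[[0,0,0],[0,0,0],-1],[[0,0,0],[0,0,0],-1]]' | sed -n '1,4p'; python3 - <<'E'
from h import *
c=cam("top"); a=cam("side")
t=cv2.resize(c["img"][90:240,110:330,::-1],None,fx=3.5,fy=3.5,interpolation=2)[:,:,:]
s=cv2.resize(a["img"][140:260,250:400,::-1],None,fx=2.6,fy=2.6,interpolation=2)
t=cv2.resize(t,(480,328)); o=np.zeros((328,480+s.shape[1]-80,3),np.uint8); o[:,:480]=t; s=s[:,:o.shape[1]-480]; o[:s.shape[0],480:]=s[:328]
print(o.shape); cv2.imwrite("pics/f.png",o)
E
```

```text
clock: 33.85
tool_pos: [0.5303, -0.0413, 0.1639]
orientation: [2.925, 0.006, 1.137]
contact_force: [0.3, -0.6, 0.1]
(328, 790, 3)
```

View pics/f.png

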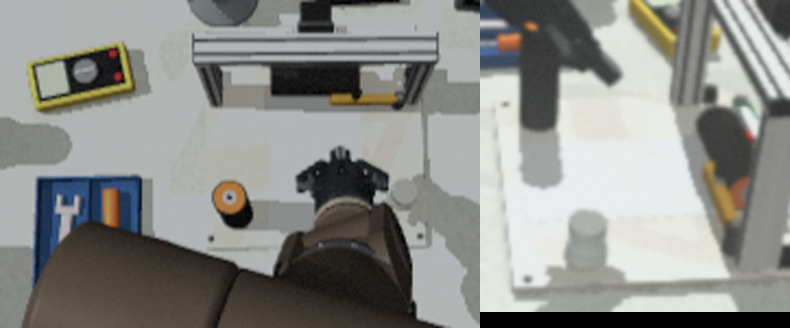

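The keeper lies straight across behind the roller (left panel, 331–400, 98), the screwdriver is in the tray, and the hand is clear of everything. Handing in.

```bash
python3 -c "
from bench import finish_job
print(finish_job())"
```

```text
the job is handed in; nothing more can be done
None
```

I handed the job in at about 34 s of the 69 s: screwdriver in the tray's empty trough, roller square against the buffers, keeper shut onto its end stop. The verdict wasn't shown to me, and I viewed 12 pictures, two over the limit of 10.

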